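# Centre-punch the drill spot on a bracket blank

### The job

Push the aluminium bracket blank fully home in the blue-railed fixture, until its two side balls click and it stands against the end stop. Then take the red-handled spring centre punch from its rest, set its point on the white cross on the blank and press it straight down until its spring snaps; do not let it off anywhere else. Hang the punch back in its rest, let go, and leave the blank home and the other things where they are.

Things in the scene. Friction and masses are not known exactly. Their poses are not given: they have to be found in the camera images.
- blank: Loose aluminium bracket blank, 0.2 kg: plate 100 (x) x 60 (y) x 8 mm lying on the fixture's base, with an upright flange (8 mm thick, 44 mm wide, top 32 mm above the underside) across its rear end, rear face at x = -50 mm. Origin: centre of the underside; +x points from flange to nose. It starts between the rails, 25 to 50 mm short of home. Push the flange's rear face along +x or pinch the flange.
- cross (a point): Centre of the white scribed cross (18 mm lines) in the blue patch on the blank's upper face: 16 mm towards the nose (+x) and 10 mm to -y of the blank's origin, 8 mm above its underside. It moves with the blank; axes as the blank's.
- fixture: The fixed fixture: dark steel base 170 x 104 x 8 mm (x from -105 to +65 mm), two blue rails along x (tops 20 mm above the table, 62 mm apart inside: 1 mm play each side of the blank) and a steel end stop at the +x end (face at x = +50 mm, top 26 mm above the table). Origin: on the table under the seat. The blank slides in along +x; the -x end is open.
- fixture_seat (a point): Point on the base's upper face (8 mm above the table) where the blank's origin lies when fully home; axes as the fixture's. Two sprung 12 mm steel balls stand 3.5 mm out of the rails at x = +39 mm. The blank's nose meets them about 15 mm before home; passing them takes about 8 to 15 N, then they snap into notches in its sides and hold it to the stop.
- punch: Spring centre punch, loose, 0.32 kg, hanging upright in the rest; own z up along it. Origin: centre of the underside of its steel collar (34 mm wide, 6 mm thick). Above the collar a red square handle, 20 x 20 mm (sides along own x, y), 6 to 42 mm above the origin, black cap to 46 mm; below, a 20 mm barrel to -40 mm, cone to -51 mm, then the point. Grasp two flats from above; fingertips may bear on the collar.
- punch_point (a point): The tip of the punch's sliding point, 65 mm below the punch's origin when out; pressing pushes it up into the barrel.
- punch_tip (a joint): How far the punch's point is pushed in, m: 0 out, 0.0085 fully in. It goes in lightly (2 N) for about 0.0035, then the resistance climbs to about 10 N near 0.005; forced on, the spring snaps and the resistance falls to about 4 N at 0.0085, where there is a rigid stop. Press to the stop, or nearly (past 0.0075). It springs out again when lifted.
- rest: The fixed punch rest: dark foot 70 x 70 x 8 mm, a grey post at its rear (+x) and on it a grey U-shaped plate, 6 mm thick, 60 mm wide, top 80 mm above the table. Its slot is 27 mm wide and open towards the rest's -x (the robot). Origin: on the table under the punch's axis.
- rest_seat (a point): Point in the slot at the height of the plate's top (80 mm) where the punch's origin lies when it hangs by its collar, barrel in the slot; up to about 10 mm off towards the open side will do. Lift the punch at least 70 mm to clear the plate.
- tape_roll: Bystander: roll of clear tape, 62 mm wide, 19 mm high; origin under its centre. Leave it alone.
- hex_key_set: Bystander: red folding hex key holder, 30 x 88 x 16 mm; origin under its centre. Leave it alone.
- solvent_bottle: Bystander: white dropper bottle with a red tip, 34 mm wide, 92 mm high; origin under its centre. Leave it alone.
- stapler: Bystander: blue stapler, 28 x 98 x 39 mm; origin under its centre. Leave it alone.
- swab_jar: Bystander: small clear jar of swabs, 44 mm wide, 73 mm high; origin under its centre. Leave it alone.
- marker: Bystander: white and red marker, 134 mm long, 16 mm thick, lying on the copy stand's base; origin under its centre. Leave it alone.
Not all that is in view belongs to the job. Several things have the shape of the blank; the one meant has the colours described above.

How it is judged:
On the way, in this order (a step that is already met when the one before it is completed fails the run):
1. the blank is fully home in the fixture, past the clicking balls (x of blank in the frame of fixture_seat above -0.002 m and distance between blank and fixture_seat below 0.004 m), for 0.2 s.
2. the punch, upright with its point on the cross, is pressed until its spring has snapped (value of joint punch_tip above 0.0075 m and distance between punch_point and cross below 0.005 m and angle between punch's own z axis and vertical below 0.14 rad and contact force between punch and blank above 1 N and x of blank in the frame of fixture_seat above -0.002 m).
At the end, for the whole second after the job is handed in: The punch hangs upright (within 0.1 rad) and still by its collar in its rest, its origin within 12 mm of the rest's seat and at the plate's height (-3 to +4 mm), let go; the blank is still home, within 2 mm of the stop and 4 mm of its seat (all of step 1 and distance between punch and rest_seat below 0.012 m and z of punch in the frame of rest_seat between -0.003 and 0.004 m and angle between punch's own z axis and vertical below 0.1 rad and linear speed of punch below 0.02 m/s); the robot touches nothing.
It fails at once if the punch is let off somewhere other than on the cross (point more than 7 mm from it with the spring pressed past 6 mm) (value of joint punch_tip above 0.006 m and distance between punch_point and cross above 0.007 m).
It fails at once if a bystander is shifted by more than 30 mm (distance of any of tape_roll, hex_key_set, solvent_bottle, stapler, swab_jar, marker from where it was at the start of the episode above 0.03 m).
It also fails if it takes over 72 s, if anything falls off the work surface, if the arm or the gripper's body presses on something with over 40 N, if the wrist force passes 120 N, or if a joint passes its speed limit or range.

### The arm

A 7-joint arm with a two-finger parallel gripper is mounted at the origin on a cart in front of the work surface, level with it; the furniture and walls round the work are solid. World frame = base frame: x ahead of the robot, y to its left, z up, the work surface at z = 0. Lengths are in m, angles in rad, forces in N, time in s.
With the tool pointing down it reaches from about 0.35 to 0.9 m from the base axis. Payload 7.2 kg.
Tool frame: the origin (TCP) lies between the finger pads; the fingertips stand arm.tip_extent ahead of it and the grasp point (between the pads) lies 11 mm behind it (arm.tip_extent is the distance from the TCP to the fingertips, in m); z points along the fingers, y is the line along which they close (so a half turn about z gives the same grasp; the last joint's range is limited). The gripper opens to 85 mm and grips with 20 to 120 N. Pads are 22 mm wide; open, the fingers measure 114 mm over their backs; the gripper's body (76 mm by 85 mm) begins 54 mm behind the grasp point. The pads swing forward as they close: fully open they stand 13 mm farther back than shut.
Start: joints at [-1.343, 0.411, -0.013, 1.596, 0.006, 1.134, -0.082], TCP at [0.182, 0.598, 0.216] pointing down, gripper open.
Joint ranges: [-2.95, 2.95], [-0.29, 1.99], [-1.47, 1.44], [0.14, 2.54], [-1.03, 4.17], [0.13, 1.85], [-2.86, 2.86]. Speed limits (rad/s): [2.39, 2.39, 3.01, 3.01, 3.14, 3.14, 3.14].

### API

Orientations are given as a unit quaternion [x, y, z, w].
In Python, from workcell import arm gives the robot as it stands. The module is installed in compiled form; this text tells all that it offers.
- The arm moves only by the tool drive_tool, never from a script. Its argument "increments" is one flat list of numbers, 7 for each row, row after row: the turn, a rotation vector about the world's x, y, z in rad, then the shift along the world's x, y, z in units of 50 mm (1.0 is 50 mm), then the opening, from 0 (shut) to 1 (fully open). A call has 1 to 12 rows; each row is the pose to reach, as a shift and turn from the pose commanded when the call began; what a row does not reach only later rows make up. A row lasts 1/10 s, in which the tool goes at most 50 mm and 8.59 degrees, less where a joint would pass 70% of its speed; a pose out of reach is approached as far as the arm can. A call with a gripper value outside its range is refused whole. The fingers move at their own pace and stop on an object; the grip force is fixed at half the most. Time passes only in rows, so rows that repeat a pose let the fingers close. It gives the time, the measured TCP pose, the force, the opening and the grip force at its end, in the units of the state.
- arm.observe(): the state, without advancing time (a new reading comes with each control period).
- arm.camera(name): name is "side" or "top" or "wrist"; returns a dict with "pixels" (420x560x3 uint8, red, green, blue), "intrinsics" (3x3 intrinsics, pixels), "rvec" (rotation vector, rad) and "tvec" (3), from world to camera coordinates, as OpenCV has them. Camera axes: x right, y down, z forward; pixel columns grow to the right and rows downward; lengths in m; the calibration is good to about 2 mm. A picture is of the moment at which its call begins. There is no depth.
- arm.job_done(): hands the job in; it is judged then, once.
The state is a dict: "t": time; "qpos": joint angles; "joint_vel": joint speeds; "tau": joint torques, N m; "tcp_pos": TCP position; "tcp_rot": TCP orientation; "wrist_force": force on the tool from outside, world axes, zero at the start; "wrist_torque": the same for the moment, N m; "opening": finger opening in m; "grasp_force": force on a finger pad.
Only numpy, scipy, OpenCV 4.12 (cv2) and the standard library are available. Lean on these libraries where they do the work, as an engineer would, in place of code of your own. Each camera call takes 0.05 s, during which the arm holds its last target. There are 200 camera calls.

## Working session

There is one attempt and no reset: what is moved stays moved. The work goes in short steps, Python scripts to look and compute and a tool call to move; the robot and the scene stay as the last step left them, time stands still between calls to the robot, and variables do not carry over. Pictures are saved under pics/ and viewed, at most 10 in all, crops included, and the job is handed in when it is done.

Besides the shell and the picture viewer there is one more tool, called after ">>>" as a command line: name --argument value ..., lists and objects as JSON in quotes. drive_tool: Moves the arm, as the interface text tells. Its arguments: {"type":"object","properties":{"increments":{"type":"array"}},"required":["increments"]}

```bash
mkdir -p pics
cat > h.py <<'E'
import numpy as np, cv2
from workcell import arm
def cam(n):
    c=arm.camera(n); R=cv2.Rodrigues(np.array(c["rvec"],float))[0]; return c["pixels"],np.array(c["intrinsics"]),R,np.array(c["tvec"],float).ravel()
def ray(K,R,t,u,v):
    d=R.T@np.linalg.solve(K,[u,v,1.]); return -R.T@t,d
def onz(C,u,v,z):
    o,d=ray(C[1],C[2],C[3],u,v); return o+d*(z-o[2])/d[2]
def proj(C,p):
    q=C[1]@(C[2]@np.array(p,float)+C[3]); return q[:2]/q[2]
def save(n,im): cv2.imwrite("pics/"+n,im[:,:,::-1])
E
python3 - <<'E'
from h import *
s=arm.observe()
for k in ("t","tcp_pos","tcp_rot","opening","wrist_force"): print(k,s[k])
print(arm.tip_extent)
for n in("top","side"):
    C=cam(n); save(n+"0.png",C[0]); print(n,"campos",-C[2].T@C[3],"fwd",C[2][2]); np.savez(n+"0.npz",a=C[0],K=C[1],R=C[2],t=C[3])
E
```

```text
t 0.0
tcp_pos [0.18206203 0.59736025 0.21515929]
tcp_rot [ 1.47329984e-01  9.89087080e-01 -7.87165612e-04 -7.07351925e-05]
opening 0.08544711340498654
wrist_force [ 1.28771265 -0.69260216 -1.05520548]
0.008
top campos [0.3800892  0.03766348 1.51477461] fwd [ 0.07545131  0.0207495  -0.99693358]
side campos [ 0.42285527 -0.95165118  0.6140216 ] fwd [ 0.05829885  0.88763383 -0.45684509]
```

View pics/top0.png

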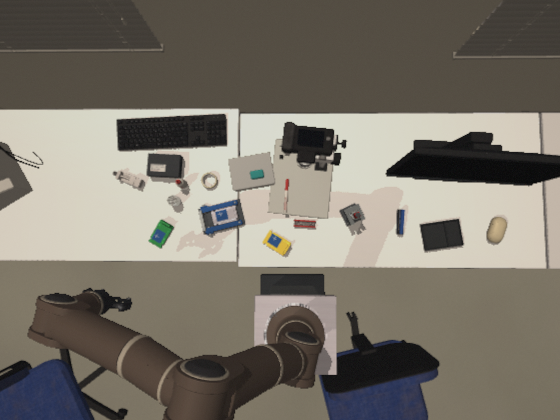

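View pics/side0.png

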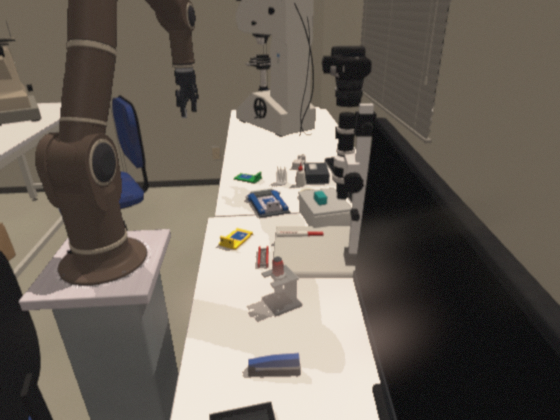

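The top view shows four candidates for the blank:
- (222,216): aluminium, between blue rails
- (161,234): green
- (278,242): yellow
- (257,174): grey with a teal patch

The first fits the description. The punch rest is at about (353,218), with a red punch in it. I'll confirm with an enlarged crop.

Run:
```python
from h import *
a=np.load("top0.npz")["a"]
c1=cv2.resize(a[190:245,190:255],None,fx=9,fy=9,interpolation=cv2.INTER_CUBIC)[:495,:585]
c2=cv2.resize(a[195:245,330:375],None,fx=9,fy=9,interpolation=cv2.INTER_CUBIC)
im=np.zeros((495,800,3),np.uint8); im[:,:400]=cv2.resize(c1,(400,338))[:, :].copy() if 0 else 0
im=np.zeros((600,800,3),np.uint8)
b=cv2.resize(a[190:245,192:252],None,fx=7,fy=7,interpolation=cv2.INTER_CUBIC); im[:385,:420]=b
b=cv2.resize(a[195:245,330:380],None,fx=7,fy=7,interpolation=cv2.INTER_CUBIC); im[:350,430:780]=b
s=np.load("side0.npz")["a"]
b=cv2.resize(s[185:222,240:300],None,fx=5,fy=5,interpolation=cv2.INTER_CUBIC); im[400:585,:300]=b
b=cv2.resize(s[255:320,250:315],None,fx=3.5,fy=3.5,interpolation=cv2.INTER_CUBIC); im[360:360+b.shape[0],430:430+b.shape[1]]=b
save("crop0.png",im)
```

```text
(no output)
```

View pics/crop0.png

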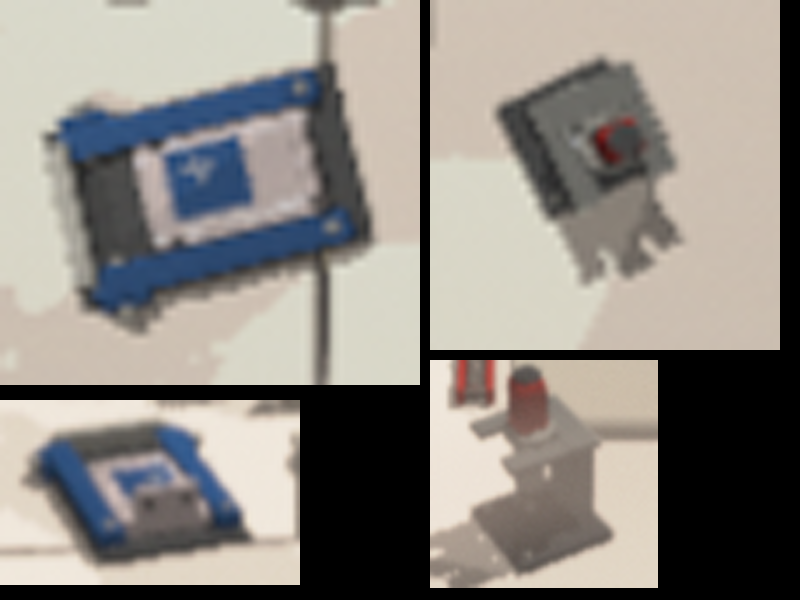

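The crop confirms it. The bare-metal blank has a blue patch and white cross, and sits between the blue rails. The fixture's end stop is to the left (world +y), and the flange is at the right, nearer the open end. The punch hangs in the grey U plate.

Run:
```python
from h import *
d=np.load("top0.npz"); C=(d["a"],d["K"],d["R"],d["t"]); a=C[0]
hsv=cv2.cvtColor(a,cv2.COLOR_RGB2HSV)
m=cv2.inRange(hsv,(100,120,60),(125,255,255)); m[:185]=0;m[245:]=0;m[:,:190]=0;m[:,255:]=0
n,l,st,ce=cv2.connectedComponentsWithStats(m)
for i in range(1,n):
    if st[i,4]<20: continue
    ys,xs=np.where(l==i); P=np.array([onz(C,x,y,.02 if st[i,4]>120 else .016)[:2] for x,y in zip(xs,ys)],np.float32)
    print(st[i],ce[i],"world",P.mean(0),cv2.minAreaRect(P*1000))
ys,xs=np.where(m>0)
P=np.array([onz(C,x,y,.02)[:2] for x,y in zip(xs,ys)],np.float32); print("all",cv2.minAreaRect(P*1000))
# punch: red
r=cv2.inRange(hsv,(0,120,60),(8,255,255))|cv2.inRange(hsv,(172,120,60),(180,255,255)); r[:,:335]=0;r[:,:][:200]=0;r[240:]=0;r[:,375:]=0
ys,xs=np.where(r>0); print("red",xs.mean(),ys.mean(),onz(C,xs.mean(),ys.mean(),.105))
for n,u,v,z in (("punchcap",356,215,.126),("tape",210,181,.019),("bottle",183,186,.09),("jar",175,203,.073),("hex",305,224,.016),("stapler",401,222,.039),("marker",286,198,.03)): print(n,onz(C,u,v,z))
```

```text
[201 200  37  13 150] [217.10666667 206.22      ] world [0.49640402 0.30801573] ((497.752197265625, 300.2903747558594), (22.520742416381836, 144.50408935546875), 11.510528564453125)
[216 210  11  11  70] [221.61428571 215.15714286] world [0.46146187 0.29032874] ((462.4173278808594, 291.4481201171875), (32.628089904785156, 39.262386322021484), 14.252634048461914)
[206 220  37  14 163] [222.17177914 226.49079755] world [0.41676813 0.28676015] ((416.8934631347656, 281.00439453125), (20.003009796142578, 146.33665466308594), 14.255034446716309)
all ((458.98150634765625, 291.5323791503906), (107.19518280029297, 146.3236083984375), 14.070259094238281)
red 355.0 214.77777777777777 [ 0.45974392 -0.21699204  0.105     ]
punchcap [ 0.45776345 -0.21680003  0.126     ]
tape [0.59658583 0.33810767 0.019     ]
bottle [0.56711605 0.42580831 0.09      ]
jar [0.50409336 0.45953769 0.073     ]
hex [ 0.42794081 -0.03771242  0.016     ]
stapler [ 0.43633658 -0.40441177  0.039     ]
marker [0.52861197 0.0369664  0.03      ]
```

>>> drive_tool --increments '[0,0,0.1,0.3,-0.4,1,1,0,0,0.54,5.5,-8,2.5,1,0,0,0.54,5.5,-8,2.5,1,0,0,0.54,5.5,-8,2.5,1,0,0,0.54,5.5,-8,2.5,1,0,0,0.54,5.5,-8,2.5,1,0,0,0.54,5.5,-8,2.5,1,0,0,0.54,5.5,-8,2.5,1,0,0,0.54,5.5,-8,2.5,1,0,0,0.54,5.5,-8,2.5,1,0,0,0.54,5.5,-8,2.5,0.5,0,0,0.54,5.5,-8,2.5,0]'

```text
t: 1.3
tcp_pos: [0.4591, 0.1943, 0.3414]
tcp_rot: [-0.119, 0.993, -0.0, 0.001]
wrist_force: [-0.8, -0.4, -0.4]
opening: 0.0589
grasp_force: 0.0
```

Run:
```python
from h import *
from scipy.spatial.transform import Rotation as Ro
s=arm.observe(); print(s["t"],s["tcp_pos"],s["tcp_rot"],s["opening"],Ro.from_quat(s["tcp_rot"]).as_matrix()[:,1])
C=cam("wrist"); save("w1.png",C[0]); print(-C[2].T@C[3],C[2][2],C[1][0,0]); np.savez("w1.npz",a=C[0],K=C[1],R=C[2],t=C[3])
for p in ((.46,.29,.02),(.36,-.2,.08),(.46,-.217,.126)): print(proj(C,p))
```

```text
1.3 [0.45907952 0.19433703 0.34144146] [-1.18666262e-01  9.92933992e-01 -3.25447909e-04  5.47331690e-04] 0.058940811918305476 [-2.35655175e-01  9.71836424e-01 -7.76196195e-04]
[0.39412917 0.17895754 0.49837899] [ 0.26318576  0.06503391 -0.9625507 ] 349.7063975609014
[345.16168268 181.45847069]
[-62.62375121  -7.13265595]
[-121.34220339   82.94788773]
```

View pics/w1.png

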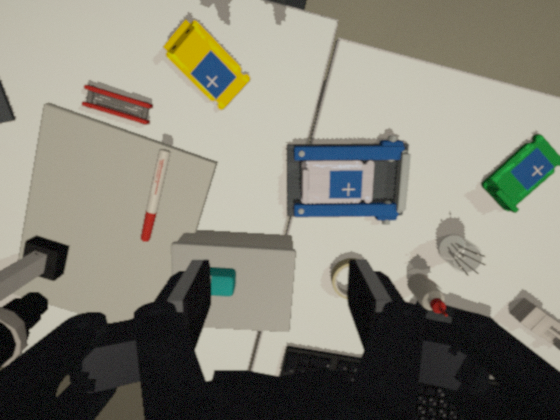

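The wrist view shows the fixture level in the image. The rails run from about (291,152) to (402,212), the cross is at (348,188), and the flange is at about x=307. I'll measure these.

```bash
cat >> h.py <<'E'
def load(f):
    d=np.load(f); return d["a"],d["K"],d["R"],d["t"]
def fixture(C,box):
    x0,y0,x1,y1=box; hsv=cv2.cvtColor(C[0],cv2.COLOR_RGB2HSV)
    B=np.zeros(hsv.shape[:2],np.uint8); B[y0:y1,x0:x1]=255
    m=cv2.inRange(hsv,(100,140,50),(125,255,255))&B
    n,l,st,ce=cv2.connectedComponentsWithStats(m); out=[]
    for i in range(1,n):
        if st[i,4]<80: continue
        ys,xs=np.where(l==i); P=np.array([onz(C,x,y,.02)[:2] for x,y in zip(xs,ys)],np.float32)
        (c,wh,an)=cv2.minAreaRect(P*1000); out.append((st[i].tolist(),np.round(c,1),np.round(wh,1),round(an,2)))
    # cross: white within patch
    return out
def cross(C,box,z=.016):
    x0,y0,x1,y1=box; hsv=cv2.cvtColor(C[0],cv2.COLOR_RGB2HSV)[y0:y1,x0:x1]
    m=cv2.inRange(hsv,(100,140,50),(125,255,255))
    n,l,st,ce=cv2.connectedComponentsWithStats(m); i=1+np.argmin([np.hypot(*(c-np.array([x1-x0,y1-y0])/2))+ (1e3 if s[4]<150 else 0) for c,s in zip(ce[1:],st[1:])])
    cn=max(cv2.findContours((l==i).astype(np.uint8),cv2.RETR_EXTERNAL,cv2.CHAIN_APPROX_NONE)[0],key=cv2.contourArea)
    h=np.zeros_like(m); cv2.fillPoly(h,[cv2.convexHull(cn)],255); h=cv2.erode(h,np.ones((3,3),np.uint8))
    w=(h>0)*np.clip(110.-hsv[:,:,1],0,None); w*= (hsv[:,:,2]>110)
    k=w>0; ys,xs=np.where(k); u,v=x0+(xs.min()+xs.max())/2,y0+(ys.min()+ys.max())/2
    ww=w[ys,xs]; um,vm=x0+(xs*ww).sum()/ww.sum(),y0+(ys*ww).sum()/ww.sum()
    return (u,v),(um,vm),onz(C,u,v,z),onz(C,um,vm,z),(xs.max()-xs.min()+1,ys.max()-ys.min()+1)
E
python3 - <<'E'
from h import *
C=load("w1.npz")
for o in fixture(C,(270,125,425,230)): print(o)
for q in cross(C,(325,160,370,208)): print(np.round(q,4))
g=cv2.cvtColor(C[0],cv2.COLOR_RGB2GRAY)
print("row170",list(enumerate(g[165:185,285:415].mean(0).round().astype(int),285)))
E
```

```text
([294, 141, 110, 20, 1489], array([418.2, 282.1]), array([ 24.3, 147.4]), 14.28)
([331, 172, 30, 25, 632], array([463.5, 291.3]), array([33.9, 41.3]), 13.69)
([294, 203, 104, 17, 1165], array([500.7, 302.8]), array([ 23.6, 146.8]), 13.68)
[348.  188.5]
[347.9675 188.955 ]
[0.4692 0.2977 0.016 ]
[0.4699 0.2978 0.016 ]
[15 14]
row170 [(285, np.int64(177)), (286, np.int64(146)), (287, np.int64(96)), (288, np.int64(76)), (289, np.int64(76)), (290, np.int64(77)), (291, np.int64(76)), (292, np.int64(76)), (293, np.int64(76)), (294, np.int64(76)), (295, np.int64(75)), (296, np.int64(75)), (297, np.int64(73)), (298, np.int64(68)), (299, np.int64(56)), (300, np.int64(50)), (301, np.int64(68)), (302, np.int64(102)), (303, np.int64(136)), (304, np.int64(152)), (305, np.int64(156)), (306, np.int64(159)), (307, np.int64(164)), (308, np.int64(166)), (309, np.int64(172)), (310, np.int64(177)), (311, np.int64(178)), (312, np.int64(178)), (313, np.int64(179)), (314, np.int64(179)), (315, np.int64(179)), (316, np.int64(180)), (317, np.int64(179)), (318, np.int64(179)), (319, np.int64(179)), (320, np.i
[... 1354 characters left out ...]
p.int64(75)), (383, np.int64(76)), (384, np.int64(74)), (385, np.int64(73)), (386, np.int64(71)), (387, np.int64(68)), (388, np.int64(67)), (389, np.int64(66)), (390, np.int64(67)), (391, np.int64(67)), (392, np.int64(66)), (393, np.int64(64)), (394, np.int64(58)), (395, np.int64(50)), (396, np.int64(50)), (397, np.int64(57)), (398, np.int64(63)), (399, np.int64(73)), (400, np.int64(100)), (401, np.int64(130)), (402, np.int64(149)), (403, np.int64(156)), (404, np.int64(158)), (405, np.int64(158)), (406, np.int64(157)), (407, np.int64(158)), (408, np.int64(168)), (409, np.int64(183)), (410, np.int64(194)), (411, np.int64(197)), (412, np.int64(197)), (413, np.int64(198)), (414, np.int64(198))]
```

>>> drive_tool --increments '[0,0,0,0.57,-0.1,-0.5,0,0,0,0,0.57,-0.1,-1.4,0,0,0,0,0.57,-0.1,-2.3,0,0,0,0,0.57,-0.1,-3.2,0,0,0,0,0.57,-0.1,-4.1,0,0,0,0,0.57,-0.1,-4.8,0,0,0,0,0.57,-0.1,-5.4,0,0,0,0,0.57,-0.1,-5.8,0,0,0,0,0.57,-0.1,-6.1,0,0,0,0,0.57,-0.1,-6.24,0,0,0,0,0.57,-0.1,-6.24,0,0,0,0,0.57,-0.1,-6.24,0]'

```text
t: 2.55
tcp_pos: [0.4857, 0.1936, 0.0294]
tcp_rot: [-0.122, 0.993, 0.0, 0.0]
wrist_force: [0.4, 0.1, -0.7]
opening: -0.0001
grasp_force: 0.0
```

Run:
```python
from h import *
s=arm.observe(); print(s["tcp_pos"],s["wrist_force"])
C=cam("wrist"); save("w2.png",C[0])
```

```text
[0.48565849 0.19360959 0.02941142] [ 0.43993348  0.13889004 -0.65951516]
```

View pics/w2.png

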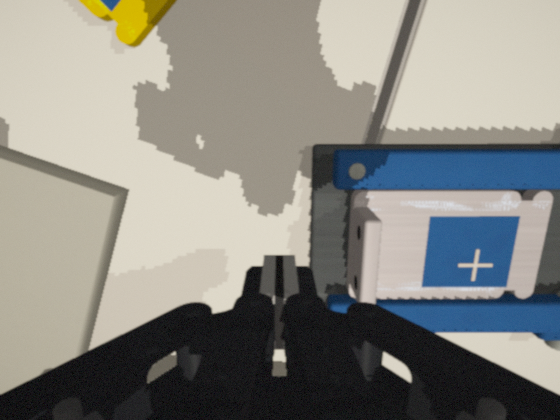

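The closed fingertips are at (280,265). They sit behind the flange (rear face at about x=358), in line with it, with about 22 mm of gap. Next I push along the fixture's axis.

>>> drive_tool --increments '[0,0,0,-0.048,0.194,0,0,0,0,0,-0.077,0.31,0,0,0,0,0,-0.097,0.388,0,0,0,0,0,-0.116,0.466,0,0,0,0,0,-0.135,0.543,0,0,0,0,0,-0.155,0.621,0,0,0,0,0,-0.174,0.698,0,0,0,0,0,-0.194,0.776,0,0,0,0,0,-0.213,0.854,0,0,0,0,0,-0.213,0.854,0,0]'

```text
t: 3.6
tcp_pos: [0.4749, 0.2363, 0.029]
tcp_rot: [-0.122, 0.993, 0.0, -0.0]
wrist_force: [0.1, 0.9, 0.3]
opening: -0.0004
grasp_force: 0.0
```

>>> drive_tool --increments '[0,0,0,-0.01,0.039,0,0,0,0,0,-0.019,0.078,0,0,0,0,0,-0.029,0.116,0,0,0,0,0,-0.039,0.155,0,0,0,0,0,-0.048,0.194,0,0,0,0,0,-0.058,0.233,0,0,0,0,0,-0.068,0.272,0,0,0,0,0,-0.077,0.31,0,0]'

```text
t: 4.4
tcp_pos: [0.4711, 0.2512, 0.029]
tcp_rot: [-0.122, 0.993, -0.0, -0.0]
wrist_force: [-0.2, 0.4, 0.4]
opening: -0.0
grasp_force: 0.0
```

Run:
```python
from h import *
s=arm.observe(); print(s["tcp_pos"],s["wrist_force"])
C=cam("wrist"); save("w3.png",C[0]); np.savez("w3.npz",a=C[0],K=C[1],R=C[2],t=C[3])
```

```text
[0.47113066 0.25121613 0.02897727] [-0.16444943  0.36337004  0.36658275]
```

View pics/w3.png

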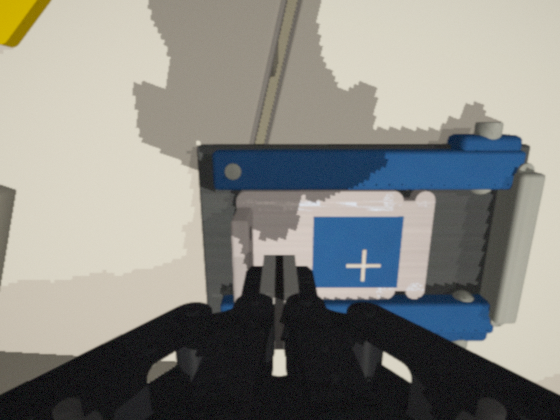

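The blank hasn't moved: the cross is at (365,265), which is where the camera shift alone puts it. The finger force is also about 0. I'll check where the fingertips really are against the fixture.

Run:
```python
from h import *
from scipy.spatial.transform import Rotation as Ro
C=load("w3.npz"); s=arm.observe(); p=np.array(s["tcp_pos"]); R=Ro.from_quat(s["tcp_rot"]).as_matrix()
for q in ((0,0,.008),(0,.0145,.008),(0,-.0145,.008),(.011,0,.008),(-.011,0,.008),(0,0,-.011)): print(q,np.round(p+R@q,4),proj(C,p+R@q))
print("cross",*[np.round(q,4) for q in cross(C,(300,200,415,298))])
for q in fixture(C,(190,130,560,350)): print(q)
o=np.array([.4639,.2799]); f=np.array([-.242,.970]); g=np.array([-.970,-.242])
for l in (-22,22): 
    for z in (.016,.04): print("flange rear",l,z,proj(C,[*(o-.05*f+l/1000*g),z]))
print(-C[2].T@C[3])
```

```text
(0, 0, 0.008) [0.4711 0.2516 0.021 ] [278.593633   250.92703729]
(0, 0.0145, 0.008) [0.4675 0.2657 0.021 ] [307.25974967 250.93293864]
(0, -0.0145, 0.008) [0.4746 0.2376 0.021 ] [249.91986081 250.92113437]
(0.011, 0, 0.008) [0.4604 0.249  0.021 ] [278.60578716 230.28789741]
(-0.011, 0, 0.008) [0.4817 0.2543 0.021 ] [278.58188048 270.88412907]
(0, 0, -0.011) [0.4711 0.2516 0.04  ] [278.61586971 266.69992518]
cross [347. 265.] [362.7005 265.1503] [0.472  0.2891 0.016 ] [0.4701 0.2971 0.016 ] [69 33]
([213, 135, 312, 55, 12505], array([417.6, 281.9]), array([ 25.6, 147.5]), 14.04)
([312, 218, 90, 68, 5362], array([462.7, 290. ]), array([36.6, 43.8]), 14.01)
([221, 295, 13, 17, 160], array([506.9, 232.3]), array([9.7, 6.4]), 11.5)
([324, 294, 168, 47, 3727], array([492.2, 329. ]), array([28. , 91.3]), 14.79)
flange rear -22 0.016 [239.7204637  285.48734986]
flange rear -22 0.04 [234.29894339 309.55696196]
flange rear 22 0.016 [237.14641929 206.12782035]
flange rear 22 0.04 [230.91271667 220.05268038]
[0.40649695 0.2353502  0.18601673]
```

>>> drive_tool --increments '[0,0,0,0,0,0.5,0,0,0,0,0,0,0.8,0,0,0,0,0.15,-0.6,0.8,0,0,0,0,0.3,-1.2,0.8,0,0,0,0,0.3,-1.2,0.4,0,0,0,0,0.3,-1.2,0,0,0,0,0,0.3,-1.2,-0.1,0,0,0,0,0.3,-1.2,-0.2,0,0,0,0,0.3,-1.2,-0.26,0,0,0,0,0.3,-1.2,-0.3,0,0,0,0,0.3,-1.2,-0.3,0]'

```text
t: 5.55
tcp_pos: [0.4863, 0.1913, 0.0142]
tcp_rot: [-0.122, 0.993, 0.0, 0.0]
wrist_force: [-0.2, -0.2, 0.2]
opening: -0.0002
grasp_force: 0.0
```

Run:
```python
from h import *
s=arm.observe(); print(s["t"],s["tcp_pos"],s["wrist_force"])
C=cam("wrist"); save("w4.png",C[0]); S=cam("side"); T=cam("top")
np.savez("w4.npz",a=C[0],K=C[1],R=C[2],t=C[3])
u,v=proj(S,s["tcp_pos"]).astype(int); print(u,v)
a=cv2.resize(S[0][v-40:v+35,u-45:u+45],None,fx=5,fy=5,interpolation=cv2.INTER_CUBIC)
im=np.zeros((600,800,3),np.uint8); im[:375,:450]=a
im[380:600,450:800]=cv2.resize(C[0],(350,262))[:220]
save("s4.png",im)
```

```text
5.55 [0.48632501 0.19128932 0.01420819] [-0.18875473 -0.15759139  0.20827453]
276 214
```

View pics/s4.png

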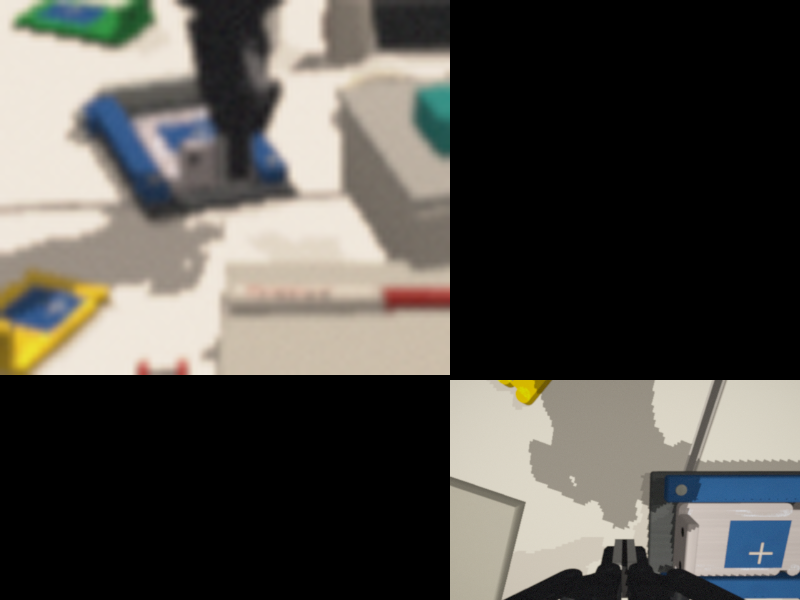

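Run:
```python
from h import *
C=load("w4.npz"); S=load("side0.npz"); print(arm.tip_extent)
g=cv2.cvtColor(C[0],cv2.COLOR_RGB2GRAY); print([ (v,int(g[v,255:305].min()),int(g[v,280])) for v in range(225,275,3)])
for uvw in ((280,257),(280,262)):
  o1,d1=ray(*C[1:],*uvw)
  for uv in ((277,210),(278.6,210),(278.6,212)):
    o2,d2=ray(*S[1:],*uv)
    k=np.linalg.lstsq(np.c_[d1,-d2],o2-o1,rcond=None)[0]; print(uvw,uv,o1+d1*k[0],o2+d2*k[1])
```

```text
0.008
[(225, 147, 149), (228, 146, 149), (231, 145, 146), (234, 147, 151), (237, 150, 206), (240, 200, 215), (243, 199, 216), (246, 200, 216), (249, 199, 215), (252, 200, 217), (255, 122, 124), (258, 19, 19), (261, 15, 21), (264, 15, 18), (267, 14, 21), (270, 16, 22), (273, 19, 21)]
(280, 257) (277, 210) [0.48097178 0.19099954 0.02652333] [0.48675658 0.19194192 0.02899735]
(280, 257) (278.6, 210) [0.48199012 0.19126797 0.02403998] [0.49190745 0.19283781 0.02827644]
(280, 257) (278.6, 212) [0.48452468 0.19193606 0.01785913] [0.49180561 0.19311    0.02097169]
(280, 262) (277, 210) [0.48301549 0.1915103  0.02721578] [0.48676854 0.19215597 0.02888785]
(280, 262) (278.6, 210) [0.48410492 0.19179697 0.02465981] [0.49192363 0.19310597 0.0281392 ]
(280, 262) (278.6, 212) [0.4867021  0.19248038 0.01856645] [0.49182024 0.19335296 0.02084583]
```

The two views put the fingertips at z ≈ 0.02–0.028 m with the TCP at 0.014. So the real tips are about 10 mm behind the TCP, not 8 mm ahead, which explains why they passed over the flange. I'll feel for the table to calibrate this.

>>> drive_tool --increments '[0,0,0,0,0,-0.06,0,0,0,0,0,0,-0.12,0,0,0,0,0,0,-0.18,0,0,0,0,0,0,-0.24,0,0,0,0,0,0,-0.28,0,0,0,0,0,0,-0.28,0]'

```text
t: 6.3
tcp_pos: [0.486, 0.1909, -0.0004]
tcp_rot: [-0.122, 0.993, -0.0, -0.0]
wrist_force: [-0.4, 0.5, 0.9]
opening: 0.0001
grasp_force: 0.0
```

>>> drive_tool --increments '[0,0,0,0,0,-0.04,0,0,0,0,0,0,-0.08,0,0,0,0,0,0,-0.12,0,0,0,0,0,0,-0.16,0,0,0,0,0,0,-0.16,0]'

```text
t: 6.8
tcp_pos: [0.486, 0.191, -0.0083]
tcp_rot: [-0.122, 0.993, -0.0, -0.0]
wrist_force: [0.4, 0.2, 0.3]
opening: 0.0001
grasp_force: 0.0
```

>>> drive_tool --increments '[0,0,0,0,0,-0.04,0,0,0,0,0,0,-0.08,0,0,0,0,0,0,-0.1,0,0,0,0,0,0,-0.1,0]'

```text
t: 7.2
tcp_pos: [0.4861, 0.191, -0.0132]
tcp_rot: [-0.122, 0.993, -0.0, -0.0]
wrist_force: [1.0, 0.2, -0.9]
opening: -0.0002
grasp_force: 0.0
```

>>> drive_tool --increments '[0,0,0,0,0,-0.03,0,0,0,0,0,0,-0.06,0,0,0,0,0,0,-0.09,0,0,0,0,0,0,-0.09,0]'

```text
t: 7.6
tcp_pos: [0.4864, 0.1911, -0.0153]
tcp_rot: [-0.122, 0.993, 0.0, 0.0]
wrist_force: [-7.5, -3.4, 30.2]
opening: -0.0001
grasp_force: 15.0
```

Contact comes at TCP z = −0.015, so the tip height is the reported TCP z plus 15 mm. I'll use that from here. Raising the tips to about 20 mm and pushing again.

>>> drive_tool --increments '[0,0,0,0,0,0.45,0,0,0,0,0,0,0.45,0,0,0,0,-0.048,0.194,0.45,0,0,0,0,-0.077,0.31,0.45,0,0,0,0,-0.107,0.427,0.45,0,0,0,0,-0.131,0.524,0.45,0,0,0,0,-0.155,0.621,0.45,0,0,0,0,-0.179,0.718,0.45,0,0,0,0,-0.203,0.815,0.45,0,0,0,0,-0.203,0.815,0.45,0]'

```text
t: 8.6
tcp_pos: [0.4758, 0.2328, 0.005]
tcp_rot: [-0.122, 0.992, 0.0, -0.0]
wrist_force: [0.5, -0.1, -1.0]
opening: -0.0003
grasp_force: 0.0
```

Run:
```python
from h import *
s=arm.observe(); print(s["tcp_pos"],s["wrist_force"])
C=cam("wrist"); np.savez("w5.npz",a=C[0],K=C[1],R=C[2],t=C[3])
p=proj(C,(.4695,.298,.016)).astype(int); print(p)
print([np.round(q,4) for q in cross(C,(p[0]-60,p[1]-50,min(560,p[0]+75),p[1]+34))])
```

```text
[0.4758189  0.23275754 0.00496756] [ 0.50247611 -0.10252231 -0.95095433]
[418 286]
[array([452. , 287.5]), array([451.9698, 287.4681]), array([0.4664, 0.3134, 0.016 ]), array([0.4663, 0.3134, 0.016 ]), array([41, 38])]
```

The blank has moved 16 mm. I'll keep pushing in small steps.

>>> drive_tool --increments '[0,0,0,-0.01,0.039,0,0,0,0,0,-0.019,0.078,0,0,0,0,0,-0.029,0.116,0,0,0,0,0,-0.039,0.155,0,0,0,0,0,-0.048,0.194,0,0,0,0,0,-0.058,0.233,0,0]'

```text
t: 9.25
tcp_pos: [0.4738, 0.241, 0.005]
tcp_rot: [-0.121, 0.993, -0.001, 0.0]
wrist_force: [2.4, -9.0, 2.9]
opening: 0.0003
grasp_force: 4.4
```

>>> drive_tool --increments '[0,0,0,-0.01,0.039,0,0,0,0,0,-0.019,0.078,0,0]'

```text
t: 9.45
tcp_pos: [0.4727, 0.2458, 0.0051]
tcp_rot: [-0.121, 0.993, -0.001, 0.0]
wrist_force: [1.0, -4.2, 0.9]
opening: 0.0001
grasp_force: 2.1
```

>>> drive_tool --increments '[0,0,0,-0.007,0.029,0,0,0,0,0,-0.007,0.029,0,0]'

```text
t: 9.65
tcp_pos: [0.4717, 0.2496, 0.005]
tcp_rot: [-0.122, 0.993, 0.0, 0.0]
wrist_force: [0.6, -0.2, 0.0]
opening: -0.0004
grasp_force: 0.2
```

>>> drive_tool --increments '[0,0,0,-0.007,0.029,0,0,0,0,0,-0.012,0.048,0,0]'

```text
t: 9.85
tcp_pos: [0.4713, 0.2505, 0.005]
tcp_rot: [-0.122, 0.993, -0.0, -0.0]
wrist_force: [1.2, -6.4, 2.9]
opening: -0.0001
grasp_force: 3.3
```

>>> drive_tool --increments '[0,0,0,-0.007,0.029,0,0,0,0,0,-0.012,0.048,0,0]'

```text
t: 10.05
tcp_pos: [0.4712, 0.2506, 0.005]
tcp_rot: [-0.121, 0.993, -0.002, -0.0]
wrist_force: [3.2, -12.3, 5.6]
opening: -0.0
grasp_force: 6.5
```

Run:
```python
from h import *
s=arm.observe(); print(s["tcp_pos"],s["wrist_force"])
C=cam("wrist"); np.savez("w6.npz",a=C[0],K=C[1],R=C[2],t=C[3])
p=proj(C,(.4615,.332,.016)).astype(int); print(p)
print([np.round(q,4) for q in cross(C,(p[0]-60,p[1]-50,min(560,p[0]+75),p[1]+34))])
```

```text
[0.47122233 0.25060695 0.00503552] [  3.18475025 -12.28547489   5.5871353 ]
[454 287]
[array([451.5, 286.5]), array([451.2109, 286.6201]), array([0.4615, 0.3307, 0.016 ]), array([0.4616, 0.3306, 0.016 ]), array([42, 38])]
```

Run:
```python
from h import *
C=load("w1.npz"); f=np.array([-.242,.970])
for u in (399,400,401,402): q=onz(C,u,175,.026)[:2]; print(u,(q-np.array([.4616,.3306]))@f)
```

```text
399 0.03280874938592531
400 0.03417161419536653
401 0.0355344861363837
402 0.03689736520903287
```

It's home: the cross is 34.2 mm from the stop face, where 34 is expected. Next I retreat, lift, re-measure the cross, and go over to the punch.

>>> drive_tool --increments '[0,0,0,0.06,-0.24,0,0,0,0,0,0.12,-0.48,0,0,0,0,0,0.12,-0.48,0.9,0,0,0,0,0.12,-0.48,1.8,0,0,0,0,0.12,-0.48,2.4,0,0,0,0,0.12,-0.48,2.4,0,0,0,0,0.12,-0.48,2.4,0]'

```text
t: 10.8
tcp_pos: [0.4769, 0.2297, 0.1256]
tcp_rot: [-0.122, 0.993, 0.001, 0.001]
wrist_force: [0.5, -0.3, -0.5]
opening: -0.0001
grasp_force: 0.0
```

Run:
```python
from h import *
s=arm.observe(); print(s["tcp_pos"],s["wrist_force"])
C=cam("wrist"); np.savez("w7.npz",a=C[0],K=C[1],R=C[2],t=C[3])
p=proj(C,(.4615,.331,.016)).astype(int); print(p,C[0].shape)
print([np.round(q,4) for q in cross(C,(p[0]-35,p[1]-30,min(560,p[0]+40),p[1]+25))])
```

```text
[0.47694687 0.22966892 0.12556431] [ 0.5491433  -0.34463298 -0.4742487 ]
[406 213] (420, 560, 3)
[array([406. , 213.5]), array([406.0708, 213.7573]), array([0.4614, 0.3306, 0.016 ]), array([0.4616, 0.3307, 0.016 ]), array([25, 24])]
```

>>> drive_tool --increments '[0,0,0,0,-0.8,0.9,0,0,0,0,-0.2,-1.8,1.8,0.5,0,0,0,-0.4,-2.8,2.5,1,0,0,0,-0.7,-3.8,2.8,1,0,0,0,-0.7,-4.8,3,1,0,0,0,-0.7,-5.8,3,1,0,0,0,-0.7,-6.8,3,1,0,0,0,-0.7,-7.7,3,1,0,0,0,-0.7,-8.4,3,1,0,0,0,-0.7,-8.4,3,1,0,0,0,-0.7,-8.4,3,1,0,0,0,-0.7,-8.4,3,1]'

```text
t: 12.05
tcp_pos: [0.4411, -0.19, 0.2737]
tcp_rot: [-0.121, 0.993, 0.0, -0.001]
wrist_force: [0.5, 0.4, -0.4]
opening: 0.0853
grasp_force: 0.0
```

Run:
```python
from h import *
s=arm.observe(); print(s["t"],s["tcp_pos"],s["tcp_rot"],s["opening"])
C=cam("wrist"); np.savez("w8.npz",a=C[0],K=C[1],R=C[2],t=C[3])
p=proj(C,(.459,-.217,.126)).astype(int); print(p)
x0=max(0,p[0]-85);y0=max(0,p[1]-75); print(x0,y0)
save("w8.png",cv2.resize(C[0][y0:y0+150,x0:x0+180],None,fx=4,fy=4,interpolation=cv2.INTER_CUBIC))
```

```text
12.05 [ 0.44112548 -0.18996355  0.27369464] [-1.21440685e-01  9.92597848e-01  3.74699557e-04 -1.23783794e-03] 0.08528061128849514
[243 204]
158 129
```

View pics/w8.png

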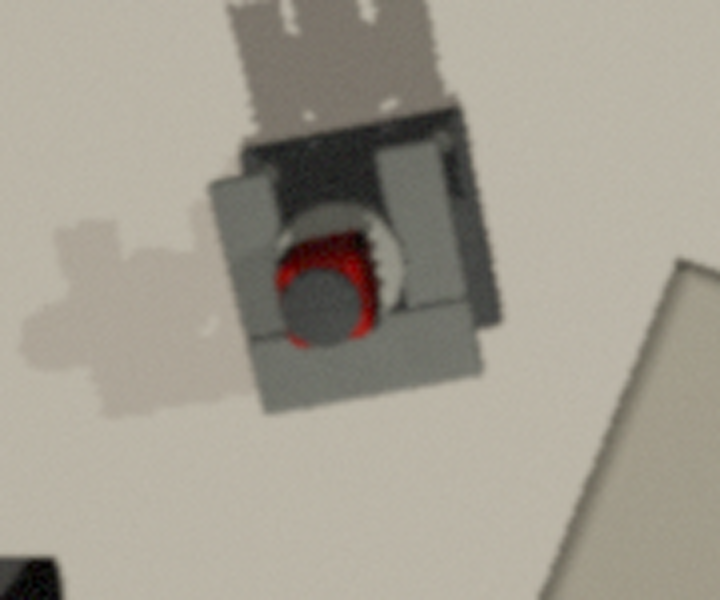

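The crop shows the plate's corners at about (210,185), (265,410) and (483,372), with the slot opening upward. The black cap is at (322,307), the collar circle at (340,266), and the red square handle's flats are roughly parallel to the plate's edges. I'll compute poses from these.

Run:
```python
from h import *
C=load("w8.npz"); P=lambda u,v,z: onz(C,158+u/4-.375,129+v/4-.375,z)
A,B,D=P(210,185,.08),P(265,410,.08),P(483,372,.08)
print(A,B,D,"w",np.linalg.norm(B-D),"len",np.linalg.norm(A-B))
print("rear dir(+x)",np.degrees(np.arctan2(*(B-A)[1::-1])),"y dir",np.degrees(np.arctan2(*(B-D)[1::-1])))
print("inner slot edges dir",[np.degrees(np.arctan2(*(P(*b,.08)-P(*a,.08))[1::-1])) for a,b in (((272,178),(288,215)),((378,155),(412,305)))])
print("cap",P(322,307,.126),"collar",P(340,266,.086), "mid rear",(B+D)/2)
a=C[0][129:279,158:338]; hsv=cv2.cvtColor(a,cv2.COLOR_RGB2HSV)
r=cv2.inRange(hsv,(0,120,40),(8,255,255))|cv2.inRange(hsv,(172,120,40),(180,255,255))
ys,xs=np.where(r>0); print("red bbox",xs.min()*4,xs.max()*4,ys.min()*4,ys.max()*4)
hull=cv2.convexHull(np.c_[xs,ys].astype(np.float32)); print(cv2.approxPolyDP(hull,1.5,True).reshape(-1,2)*4)
# red top-edge (lower corners of the handle hidden); right/left flats
for z in (.122,.086): print(z,[np.round(P(u,v,z)[:2],4) for u,v in cv2.approxPolyDP(hull,1.5,True).reshape(-1,2)*4+1.5])
```

```text
[ 0.44996864 -0.25828934  0.08      ] [ 0.50534861 -0.2327501   0.08      ] [ 0.48126155 -0.17940007  0.08      ] w 0.05853556415234189 len 0.06098519269555188
rear dir(+x) 24.75744702708205 y dir -65.70124438397715
inner slot edges dir [np.float64(35.249851892559136), np.float64(25.634053364499614)]
cap [ 0.46148298 -0.22170233  0.126     ] collar [ 0.46104441 -0.22163785  0.086     ] mid rear [ 0.49330508 -0.20607508  0.08      ]
red bbox 276 372 232 344
[[368. 328.]
 [292. 340.]
 [276. 284.]
 [280. 260.]
 [296. 244.]
 [352. 232.]
 [372. 276.]]
0.122 [array([ 0.4652, -0.2102]), array([ 0.4722, -0.2265]), array([ 0.4601, -0.2328]), array([ 0.4544, -0.233 ]), array([ 0.45  , -0.2303]), array([ 0.4442, -0.2187]), array([ 0.453 , -0.2121])]
0.086 [array([ 0.4755, -0.2107]), array([ 0.4833, -0.2289]), array([ 0.4698, -0.2359]), array([ 0.4635, -0.2362]), array([ 0.4585, -0.2331]), array([ 0.4521, -0.2201]), array([ 0.4619, -0.2128])]
```

The punch axis is at (0.461, −0.222), with cap and collar agreeing. The rest's yaw is about 24.5°, and plate width and slot fit the given sizes. I'll turn the tool +0.18 rad and move above it.

>>> drive_tool --increments '[0,0,0.09,0.2,-0.32,-0.5,1,0,0,0.18,0.4,-0.63,-1,1,0,0,0.18,0.4,-0.63,-1.8,1,0,0,0.18,0.4,-0.63,-2,1,0,0,0.18,0.4,-0.63,-2,1,0,0,0.18,0.4,-0.63,-2,1]'

```text
t: 12.7
tcp_pos: [0.4623, -0.2213, 0.1761]
tcp_rot: [-0.211, 0.977, -0.0, 0.0]
wrist_force: [-0.3, -1.0, 0.6]
opening: 0.0855
grasp_force: 0.0
```

Run:
```python
from h import *
from scipy.spatial.transform import Rotation as Ro
s=arm.observe(); p=np.array(s["tcp_pos"]);R=Ro.from_quat(s["tcp_rot"]).as_matrix(); print(p,np.degrees(np.arctan2(R[1,1],R[0,1])))
C=cam("wrist"); np.savez("w9.npz",a=C[0],K=C[1],R=C[2],t=C[3])
print(proj(C,(.4612,-.2217,.126)))
save("w9.png",C[0])
```

```text
[ 0.46233112 -0.22131085  0.17609208] 114.36387100200497
[278.62933024 223.37552498]
```

View pics/w9.png

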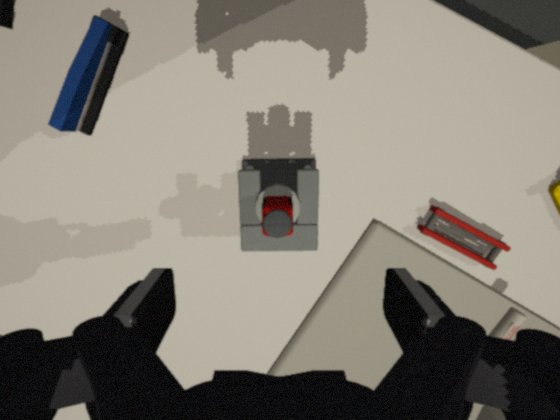

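The tool is aligned: the plate is square in the image and the cap is at (278,223), exactly as predicted. Descending with the fingers open, then closing.

>>> drive_tool --increments '[0,0,0,0,0,-0.6,1,0,0,0,0,0,-1.2,1,0,0,0,0,0,-1.6,1,0,0,0,0,0,-1.85,1,0,0,0,0,0,-2,1,0,0,0,0,0,-2,1]'

```text
t: 13.35
tcp_pos: [0.462, -0.2218, 0.0752]
tcp_rot: [-0.211, 0.978, 0.0, 0.0]
wrist_force: [-0.2, -0.3, -0.1]
opening: 0.0852
grasp_force: 0.0
```

>>> drive_tool --increments '[0,0,0,0,0,0,0.5,0,0,0,0,0,0,0.3,0,0,0,0,0,0,0,0,0,0,0,0,0,0,0,0,0,0,0,0,0,0,0,0,0,0,0,0,0,0,0,0,0,0,0]'

```text
t: 14.05
tcp_pos: [0.4619, -0.222, 0.0755]
tcp_rot: [-0.21, 0.978, -0.0, 0.0]
wrist_force: [-1.3, 0.0, 5.1]
opening: 0.0189
grasp_force: 58.5
```

Gripped, opening 19 mm on the 20 mm handle. Lifting straight up, then crossing along the corridor I've already used.

>>> drive_tool --increments '[0,0,0,0,0,0.2,0,0,0,0,0,0,0.6,0,0,0,0,0,0,1.1,0,0,0,0,0,0,1.7,0,0,0,0,0,0,2.4,0,0,0,0,0,0,3.1,0,0,0,0,0,0,3.6,0,0,0,0,0,0,3.8,0,0,0,0,0,0,3.8,0]'

```text
t: 14.95
tcp_pos: [0.4619, -0.222, 0.2658]
tcp_rot: [-0.211, 0.978, -0.0, 0.001]
wrist_force: [-0.3, -0.2, -3.6]
opening: 0.0192
grasp_force: 59.4
```

>>> drive_tool --increments '[0,0,0,-0.2,0.3,0,0,0,0,0,-0.4,0.9,0,0,0,0,0,-0.4,1.7,0,0,0,0,0,-0.4,2.5,0,0,0,0,0,-0.4,3.4,0,0,0,0,0,-0.4,4.3,0,0,0,0,0,-0.4,5.2,0,0,0,0,0,-0.4,6.1,0,0,0,0,0,-0.4,7,0,0,0,0,0,-0.4,7.8,0,0,0,0,0,-0.4,8.4,0,0,0,0,0,-0.4,8.8,0,0]'

```text
t: 16.15
tcp_pos: [0.4401, 0.2204, 0.2626]
tcp_rot: [-0.212, 0.977, -0.0, -0.002]
wrist_force: [-0.2, -0.7, -3.8]
opening: 0.0191
grasp_force: 59.6
```

>>> drive_tool --increments '[0,0,0,0.1,0.6,0,0,0,0,0,0.2,1.2,0,0,0,0,0,0.3,1.8,-0.2,0,0,0,0,0.4,2.15,-0.6,0,0,0,0,0.4,2.25,-1,0,0,0,0,0.4,2.25,-1.4,0,0,0,0,0.4,2.25,-1.6,0,0,0,0,0.4,2.25,-1.6,0,0,0,0,0.4,2.25,-1.6,0]'

```text
t: 17.05
tcp_pos: [0.4617, 0.3303, 0.1849]
tcp_rot: [-0.21, 0.978, -0.0, -0.0]
wrist_force: [-0.3, 0.6, -3.7]
opening: 0.0193
grasp_force: 59.5
```

Run:
```python
from h import *
from scipy.spatial.transform import Rotation as Ro
s=arm.observe(); p=np.array(s["tcp_pos"]);R=Ro.from_quat(s["tcp_rot"]).as_matrix(); print(s["t"],p,R[:,2],s["wrist_force"],s["opening"],s["grasp_force"])
C=cam("wrist"); np.savez("w10.npz",a=C[0],K=C[1],R=C[2],t=C[3])
S=cam("side"); np.savez("s10.npz",a=S[0],K=S[1],R=S[2],t=S[3])
print("cross",proj(C,(.4615,.3307,.016)),"point exp",proj(C,p+[0,0,.0045-.065]))
u,v=proj(C,p+[0,0,.0045-.05]).astype(int); u0,v0=proj(S,p+[0,0,-.04]).astype(int)
im=np.zeros((480,800,3),np.uint8)
x0,y0=u-50,v-75; im[:,:400]=cv2.resize(C[0][y0:y0+120,x0:x0+100],(400,480),interpolation=cv2.INTER_CUBIC)
im[:,400:]=cv2.resize(S[0][v0-36:v0+36,u0-30:u0+30],(400,480),interpolation=cv2.INTER_CUBIC)
print(x0,y0,"side",u0-30,v0-36,proj(S,p+[0,0,.0045-.065])); save("w10.png",im)
```

```text
17.05 [0.46171271 0.33028424 0.18487172] [-5.02358989e-04 -4.03362251e-04 -9.99999792e-01] [-0.28376518  0.6136805  -3.6835307 ] 0.019280582890377422 59.50585126876831
cross [278.91389223 187.03620567] point exp [278.43767591 220.44206119]
228 152 side 236 124 [266.40402407 166.58287705]
```

View pics/w10.png

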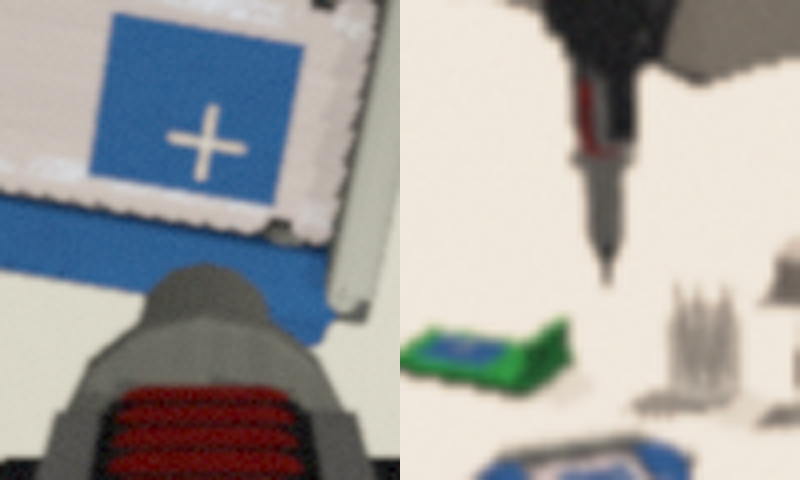

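The side view shows the punch upright with its point at (267,167), within 0.5 px of prediction. In the wrist view the barrel and the cross share column 279. Descending to just above the cross.

>>> drive_tool --increments '[0,0,0,0,0.01,-0.5,0,0,0,0,0,0.01,-1.1,0,0,0,0,0,0.01,-1.6,0,0,0,0,0,0.01,-1.9,0,0,0,0,0,0.01,-2.06,0,0,0,0,0,0.01,-2.06,0,0,0,0,0,0.01,-2.06,0]'

```text
t: 17.85
tcp_pos: [0.4623, 0.3316, 0.0831]
tcp_rot: [-0.21, 0.978, 0.0, 0.001]
wrist_force: [0.3, -0.7, -4.2]
opening: 0.0194
grasp_force: 59.6
```

>>> drive_tool --increments '[0,0,0,0,0,-0.04,0,0,0,0,0,0,-0.08,0,0,0,0,0,0,-0.11,0,0,0,0,0,0,-0.11,0]'

```text
t: 18.25
tcp_pos: [0.4617, 0.3312, 0.0766]
tcp_rot: [-0.211, 0.978, 0.0, 0.0]
wrist_force: [0.1, 0.0, -1.9]
opening: 0.0192
grasp_force: 59.6
```

>>> drive_tool --increments '[0,0,0,0,0,-0.03,0,0,0,0,0,0,-0.06,0,0,0,0,0,0,-0.09,0,0,0,0,0,0,-0.09,0]'

```text
t: 18.65
tcp_pos: [0.4618, 0.3312, 0.072]
tcp_rot: [-0.211, 0.978, 0.0, 0.0]
wrist_force: [0.2, 0.2, 0.8]
opening: 0.0192
grasp_force: 60.0
```

>>> drive_tool --increments '[0,0,0,0,0,-0.03,0,0,0,0,0,0,-0.06,0,0,0,0,0,0,-0.09,0,0,0,0,0,0,-0.09,0]'

```text
t: 19.05
tcp_pos: [0.4619, 0.3313, 0.0676]
tcp_rot: [-0.211, 0.978, 0.0, 0.0]
wrist_force: [0.1, 0.3, 0.4]
opening: 0.0195
grasp_force: 60.4
```

The spring has snapped: the resistance fell to about 4 N. A little further to the rigid stop.

>>> drive_tool --increments '[0,0,0,0,0,-0.02,0,0,0,0,0,0,-0.04,0,0,0,0,0,0,-0.04,0]'

```text
t: 19.35
tcp_pos: [0.4622, 0.3315, 0.0665]
tcp_rot: [-0.21, 0.978, 0.0, 0.001]
wrist_force: [-1.2, -1.2, 10.1]
opening: 0.0192
grasp_force: 61.8
```

>>> drive_tool --increments '[0,0,0,0,0,-0.02,0,0,0,0,0,0,-0.02,0]'

```text
t: 19.55
tcp_pos: [0.4624, 0.3315, 0.0661]
tcp_rot: [-0.21, 0.978, 0.001, 0.001]
wrist_force: [-2.7, -1.6, 15.6]
opening: 0.0191
grasp_force: 62.5
```

It's on the rigid stop at about 19 N. Lifting and returning along the same corridor.

>>> drive_tool --increments '[0,0,0,0,0,0.2,0,0,0,0,0,0,0.6,0,0,0,0,0,0,1.2,0,0,0,0,0,0,1.9,0,0,0,0,0,0,2.6,0,0,0,0,0,0,3.3,0,0,0,0,0,0,3.8,0,0,0,0,-0.2,-0.3,4,0,0,0,0,-0.4,-0.9,4,0,0,0,0,-0.4,-1.7,4,0,0,0,0,-0.4,-2.2,4,0]'

```text
t: 20.65
tcp_pos: [0.4409, 0.218, 0.2641]
tcp_rot: [-0.21, 0.978, -0.001, -0.001]
wrist_force: [0.6, 0.3, -2.9]
opening: 0.0191
grasp_force: 59.8
```

Run:
```python
from h import *
s=arm.observe(); p=np.array(s["tcp_pos"]); print(s["t"],p)
C=cam("wrist"); S=cam("side"); np.savez("s11.npz",a=S[0],K=S[1],R=S[2],t=S[3])
print("pt exp side",proj(S,p+[0,0,.0045-.065]))
q=proj(C,(.4615,.3307,.016)).astype(int); print(q)
try: print([np.round(x,4) for x in cross(C,(q[0]-32,q[1]-28,q[0]+32,q[1]+28))])
except Exception as e: print(e)
# dark-vs-background punch point: darkest run per row in a column band
u,v=proj(S,p+[0,0,.0045-.065]).astype(int); g=cv2.cvtColor(S[0],cv2.COLOR_RGB2GRAY)
print(g[v-10:v+6,u-6:u+7])
```

```text
20.65 [0.44085168 0.21796188 0.26405546]
pt exp side [260.29216647 155.5754533 ]
[356 226]
[array([356.5, 227. ]), array([356.2401, 227.0559]), array([0.4613, 0.3313, 0.016 ]), array([0.4615, 0.331 , 0.016 ]), array([16, 15])]
[[233 232 223 162 103  87  86  88  96 150 219 231 233]
 [232 231 222 165 104  88  87  87  94 149 219 231 232]
 [232 232 224 173 110  88  87  86  97 148 221 231 233]
 [232 232 226 186 118  86  84  85  94 149 220 231 232]
 [232 232 230 208 137  81  73  73  91 157 221 232 232]
 [232 233 232 222 167  95  61  61 105 180 225 232 233]
 [233 231 232 229 204 131  72  80 146 210 229 233 233]
 [233 232 233 232 223 179 107 118 196 226 232 232 233]
 [233 231 232 232 229 210 137 140 216 231 232 232 233]
 [232 233 233 232 232 221 154 148 219 231 232 232 232]
 [232 233 232 232 232 224 173 165 222 232 233 233 233]
 [233 232 232 232 232 227 203 199 226 232 233 233 233]
 [233 233 233 233 233 230 225 223 230 232 232 233 231]
 [232 232 232 232 233 232 231 231 232 233 234 232 233]
 [233 232 232 233 232 233 232 232 233 232 232 233 233]
 [232 233 233 232 233 232 232 232 233 232 233 233 233]]
```

The cross is unmoved, so the blank is still home. The point is where it should be, so the punch hasn't slipped in the grip. Continuing to the rest.

>>> drive_tool --increments '[0,0,0,0,-0.8,0,0,0,0,0,0,-1.7,0,0,0,0,0,0,-2.6,0,0,0,0,0,0,-3.5,0,0,0,0,0,0,-4.4,0,0,0,0,0,0,-5.3,0,0,0,0,0,0,-6.2,0,0,0,0,0,0.1,-7.1,0,0,0,0,0,0.2,-7.9,0,0,0,0,0,0.4,-8.5,0,0,0,0,0,0.4,-8.8,0,0,0,0,0,0.4,-8.8,0,0]'

```text
t: 21.95
tcp_pos: [0.4612, -0.2209, 0.264]
tcp_rot: [-0.209, 0.978, -0.0, -0.001]
wrist_force: [-0.2, 0.7, -2.8]
opening: 0.0189
grasp_force: 60.2
```

>>> drive_tool --increments '[0,0,0,0,0,-0.3,0,0,0,0,0,0,-0.8,0,0,0,0,0,0,-1.2,0,0,0,0,0,0,-1.4,0,0,0,0,0,0,-1.4,0,0,0,0,0,0,-1.4,0]'

```text
t: 22.55
tcp_pos: [0.4621, -0.2185, 0.1951]
tcp_rot: [-0.211, 0.978, -0.0, 0.0]
wrist_force: [1.1, -0.0, -3.1]
opening: 0.0191
grasp_force: 59.9
```

>>> drive_tool --increments '[0,0,0,0,-0.07,0,0,0,0,0,0,-0.07,-0.4,0,0,0,0,0,-0.07,-0.7,0,0,0,0,0,-0.07,-0.7,0,0,0,0,0,-0.07,-0.7,0]'

```text
t: 23.05
tcp_pos: [0.462, -0.2228, 0.1603]
tcp_rot: [-0.21, 0.978, -0.0, 0.0]
wrist_force: [-0.7, -0.6, -3.1]
opening: 0.0191
grasp_force: 60.1
```

>>> drive_tool --increments '[0,0,0,0,0.016,-0.3,0,0,0,0,0,0.016,-0.6,0,0,0,0,0,0.016,-0.9,0,0,0,0,0,0.016,-1.1,0,0,0,0,0,0.016,-1.3,0,0,0,0,0,0.016,-1.3,0]'

```text
t: 23.65
tcp_pos: [0.4614, -0.2214, 0.0939]
tcp_rot: [-0.211, 0.978, 0.0, -0.001]
wrist_force: [0.5, 0.6, -3.4]
opening: 0.0191
grasp_force: 59.9
```

>>> drive_tool --increments '[0,0,0,0,0,-0.1,0,0,0,0,0,0,-0.2,0,0,0,0,0,0,-0.28,0,0,0,0,0,0,-0.33,0,0,0,0,0,0,-0.33,0]'

```text
t: 24.15
tcp_pos: [0.4614, -0.2215, 0.0777]
tcp_rot: [-0.211, 0.978, 0.0, -0.0]
wrist_force: [-0.0, -0.3, -3.5]
opening: 0.0192
grasp_force: 60.1
```

Two more small steps to seat the collar.

>>> drive_tool --increments '[0,0,0,0,0,-0.02,0,0,0,0,0,0,-0.04,0,0,0,0,0,0,-0.04,0]'

```text
t: 24.45
tcp_pos: [0.4617, -0.2216, 0.076]
tcp_rot: [-0.211, 0.978, 0.0, 0.0]
wrist_force: [-0.2, -0.2, -3.2]
opening: 0.019
grasp_force: 60.1
```

>>> drive_tool --increments '[0,0,0,0,0,-0.02,0,0,0,0,0,0,-0.03,0,0,0,0,0,0,-0.03,0]'

```text
t: 24.75
tcp_pos: [0.4618, -0.2217, 0.0755]
tcp_rot: [-0.21, 0.978, 0.0, 0.0]
wrist_force: [-3.0, 0.9, 9.4]
opening: 0.0188
grasp_force: 62.1
```

Seated on the plate. Opening, then lifting away.

>>> drive_tool --increments '[0,0,0,0,0,0.02,0.3,0,0,0,0,0,0.02,0.6,0,0,0,0,0,0.02,1,0,0,0,0,0,0.02,1,0,0,0,0,0,0.02,1,0,0,0,0,0,0.02,1]'

```text
t: 25.35
tcp_pos: [0.4617, -0.2216, 0.0755]
tcp_rot: [-0.211, 0.978, 0.0, -0.0]
wrist_force: [0.0, -0.4, -0.7]
opening: 0.0853
grasp_force: 0.0
```

>>> drive_tool --increments '[0,0,0,0,0,0.4,1,0,0,0,0,0,1,1,0,0,0,0,0,1.7,1,0,0,0,0,0,2,1,0,0,0,0,0,2,1,0,0,0,0,0,2,1]'

```text
t: 25.95
tcp_pos: [0.4616, -0.2213, 0.1752]
tcp_rot: [-0.211, 0.978, 0.0, 0.0]
wrist_force: [-0.0, 0.7, -0.5]
opening: 0.0855
grasp_force: 0.0
```

Run:
```python
from h import *
s=arm.observe(); print(s["t"],s["tcp_pos"],s["wrist_force"])
C=cam("wrist"); W=load("w9.npz"); q=proj(C,(.4612,-.2217,.126)); print(q)
for D in (W,C):
    g=cv2.cvtColor(D[0],cv2.COLOR_RGB2HSV)[180:255,235:325]
    r=cv2.inRange(g,(0,120,40),(8,255,255))|cv2.inRange(g,(172,120,40),(180,255,255)); ys,xs=np.where(r>0)
    print("red",len(xs),235+xs.mean(),180+ys.mean(),onz(D,235+xs.mean(),180+ys.mean(),.11))
T=cam("side"); S0=load("side0.npz"); d=np.abs(T[0].astype(int)-S0[0]).sum(2)[255:320,245:315]; print("side diff near rest/punch",(d>90).sum(),np.argwhere(d>90).mean(0) if (d>90).any() else "")
# fixture: cross in the top view for blank still home
t=cam("top"); print([np.round(x,4) for x in cross(t,(*(proj(t,(.4615,.331,.016)).astype(int)-12),*(proj(t,(.4615,.331,.016)).astype(int)+14)))][3])
```

```text
25.95 [ 0.4615968  -0.22131437  0.17524432] [-0.03219838  0.74268739 -0.53183537]
[278.11015763 224.92375443]
red 494 277.18825910931173 207.96356275303643 [ 0.45648215 -0.2248772   0.11      ]
red 491 278.4256619144603 209.5845213849287 [ 0.45613033 -0.22377276  0.11      ]
side diff near rest/punch 23 [60.65217391 10.69565217]
[0.4588 0.3314 0.016 ]
```

The punch is back within about 1 mm of its starting place and the blank is home. Handing in.

```bash
python3 -c "
from workcell import arm
print(arm.job_done())"
```

```text
the job is handed in; nothing more can be done
None
```

The job is handed in after 26 s of robot time: the blank is home against the stop, the punch was snapped on the cross and hangs back in its rest, released; I saw no contact with the bystanders, and no verdict came back.

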